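# Put the red-lidded jar and the scoop behind the shelf lip

## Task

Put the glass jar with the red lid and the red scoop away on the low galvanized shelf, lifting each over the shelf's lip into the empty part beside the mortar. Set the jar down gently, standing upright on the shelf floor and never knocked over or dropped; the scoop should lie flat on the shelf floor, bowl opening up. Leave the jar with the black lid where it stands.

Things in the scene. Friction and masses are not known exactly. Their poses are not given: they have to be found in the camera images.
- jar_red_center (a point): The glass jar with a red twist lid, loose, standing on the table: round, 62 mm across, 76 mm tall, about 0.3 kg. This point is its centre, half-way up (38 mm above its foot); z points up along its axis.
- scoop_grip (a point): Grip point on the red plastic scoop (80 g, lying flat on the table): the middle of its handle, 16 mm wide (y), 20 mm tall (z); 24 mm above the underside. x runs along the scoop to the bowl, z up. The open-topped bowl, 52 mm wide and 40 mm high, reaches from 28 to 98 mm ahead of this point; the handle ends 47 mm behind it.
- bay (a point): Point on the floor of the fixed low galvanized shelf, in its empty part, 60 mm above the table. x points across the shelf away from the robot, y along it, z up. A lip 35 mm high, 4 mm thick runs all round: inner faces at x = -81 and +81 mm and y = -176 mm. Empty from y = -176 to +200 mm; beyond stands a wooden mortar (90 mm across, 140 mm high with pestle) at y = +270 mm.
- jar_black_center (a point): The other glass jar, of the same shape and size but with a black lid (a bystander to be left alone), standing on the table. This point is its centre, half-way up.
Not all that is in view belongs to the job. What is shaped like the part that bears jar_red_center but pink or turquoise is not meant. Several things look just like the part that bears scoop_grip: the one meant starts farthest to the robot's left.

How it is judged (in metres and radians):
At the end, for the whole second after the job is handed in: Red-lidded jar on the shelf floor behind the lip (centre within 65 mm across, 200 mm along of the bay point), upright within 10 degrees; scoop grip point within 81 and 200 mm, on the floor, level within 11 degrees; heights within 15 mm; both at rest; black-lidded jar moved under 30 mm (x of jar_red_center in the frame of bay between -0.065 and 0.065 m and y of jar_red_center in the frame of bay between -0.2 and 0.2 m and z of jar_red_center in the frame of bay between 0.023 and 0.053 m and angle between jar_red_center's own z axis and vertical below 0.17 rad and x of scoop_grip in the frame of bay between -0.081 and 0.081 m and y of scoop_grip in the frame of bay between -0.2 and 0.2 m and z of scoop_grip in the frame of bay between 0.009 and 0.039 m and angle between scoop_grip's own z axis and vertical below 0.2 rad and distance of jar_black_center from where it was at the start of the episode below 0.03 m and linear speed of each of jar_red, scoop below 0.03 m/s); the robot touches nothing.
It fails at once if the red-lidded jar is knocked over (tilted more than 45 degrees) (angle between jar_red_center's own z axis and vertical above 0.785 rad).
It fails at once if the red-lidded jar is dropped: falls, untouched by the fingers, faster than 0.7 m/s (a fall of more than about 25 mm) (linear speed of jar_red above 0.7 m/s and contact force between the fingers and jar_red below 0.2 N).
It also fails if it takes over 58 s, if anything falls off the work surface, if the arm or the gripper's body presses on something with over 40 N, if the wrist force passes 120 N, or if a joint passes its speed limit or range.

## Robot

A 6-joint arm with a two-finger parallel gripper is mounted at the origin on the work surface. World frame = base frame: x ahead of the robot, y to its left, z up, the work surface at z = 0. Lengths are in m, angles in degrees, forces in N, time in s.
With the tool pointing down it reaches from about 0.375 to 0.9 m from the base axis. Payload 3.1 kg.
Tool frame: the origin (TCP) lies on the centre line of the jaws, within the pads' length; the fingertips stand 14 mm ahead of it and the grasp point (between the pads) lies 5 mm behind it (bot.tips_ahead is the distance from the TCP to the fingertips, in m); z points along the fingers, y is the line along which they close (so a half turn about z gives the same grasp; the last joint's range is limited). The gripper opens to 87 mm and grips with 3 to 60 N. Pads are 19 mm wide; open, the fingers measure 117 mm over their backs; the gripper's body (75 mm by 190 mm) begins 51 mm behind the grasp point.
Start: joints at [-83.68, 30.224, 82.088, -0, 67.689, -10.227], TCP at [0.178, -0.599, 0.237] pointing down, gripper open.
Joint ranges: [-176.69, 176.69], [-43.24, 126.21], [12.49, 139.97], [-82, 262], [0, 151.66], [-163.58, 163.58]. Speed limits (degrees/s): [159.86, 159.86, 180, 180, 180, 180].

## Interface

Orientations are given as a 3x3 rotation matrix whose columns are the frame's x, y, z axes.
In Python, from rig import bot gives the robot as it stands.
- The arm moves only by the tool play_rows, never from a script. Its argument "moves" is a list that holds one entry, the list of rows, each a list of 6 numbers: the shift along the tool's x, y, z in mm, then the turn, a rotation vector about the tool's x, y, z in rad. A call has 1 to 5 rows; each row shifts and turns the commanded pose from where the row before left it, along the tool's axes as they then stand; what a row does not reach is not made up. A row lasts 1/10 s, in which the tool goes at most 50 mm and 8.59 degrees, less where a joint would pass 70% of its speed; a pose out of reach is approached as far as the arm can. A call with a gripper value outside its range is refused whole. "fingers" is the opening, from -1 (shut) to 1 (fully open), set as the call begins (left out, the last holds). The fingers move at their own pace and stop on an object; the grip force is fixed at half the most. Time passes only in rows, so rows that do not move let the fingers close. It gives the time, the measured TCP pose, the force, the opening and the grip force at its end, in the units of the state.
- bot.read_state(): the state, without advancing time (a new reading comes with each control period).
- bot.capture(name): name is "side" or "top"; returns a dict with "image" (420x560x3 uint8, blue, green, red), "fx", "fy", "cx", "cy" (pixels), "R" (3x3) and "t" (3): a world point X has camera coordinates R X + t. Camera axes: x right, y down, z forward; pixel columns grow to the right and rows downward; lengths in m; the calibration is good to about 2 mm. A picture is of the moment at which its call begins. There is no depth.
- bot.hand_in(): hands the job in; it is judged then, once.
Trained networks look in a picture, given as the dict that the camera call returned (one of the last four; its "shot" number tells which), for a name from the list of things; names that differ only in an ending like _2 or _b are one class to them, and where a whole thing is asked for, a point or a joint stands for the part that bears it (a point fixed in the world has none). Each returns a list of dicts, best first, with "confidence" (0 to 1); they miss things now and then, are a little off and sometimes report something else, mostly with a low value. They report only what shows in the picture. A call takes as long as a camera call. They do not tell look-alikes from the thing itself.
- bot.search_frame(picture, query): "centre" ([column, row] in pixels, amid what is visible of it).
- bot.silhouettes(picture, query): "pixels" (420x560 bool, what is visible of it) and "centre" ([column, row] in pixels, amid what is visible of it).
- bot.pinpoint(picture, query): "centre" ([column, row] in pixels: a listed point, or the origin of a listed thing).
The state is a dict: "time_s": time; "joint_positions": joint angles; "qvel": joint speeds; "tau": joint torques, N m; "position": TCP position; "tcp_rot": TCP orientation; "force": force on the tool from outside, world axes, zero at the start; "moment": the same for the moment, N m; "opening": opening from 0.0 (shut) to 1.0 (fully open); "grasp_force": force on a finger pad.
Only numpy, scipy, OpenCV 4.12 (cv2) and the standard library are available. Lean on these libraries where they do the work, as an engineer would, in place of code of your own. Each camera call takes 0.05 s, during which the arm holds its last target. There are 200 camera calls.

## Working session

There is one attempt and no reset: what is moved stays moved. The work goes in short steps, Python scripts to look and compute and a tool call to move; the robot and the scene stay as the last step left them, time stands still between calls to the robot, and variables do not carry over. Pictures are saved under pics/ and viewed, at most 10 in all, crops included, and the job is handed in when it is done.

Besides the shell and the picture viewer there is one more tool, called after ">>>" in YAML: its name, and indented under it one key for each argument. play_rows: Moves the arm, as the interface text tells. Its arguments: {"type":"object","properties":{"moves":{"type":"array","items":{"type":"array","items":{"type":"array","items":{"type":"number"}}}},"fingers":{"type":"number"}},"required":["moves"]}

```bash
mkdir -p pics; ls; python3 - <<'E'
from rig import bot
import cv2,numpy as np
s=bot.read_state();print(s['time_s'],s['position'],s['tcp_rot'],s['opening'])
ims=[]
for n in("side","top"):
    p=bot.capture(n);print(n,p['fx'],p['cx'],p['cy'],np.round(p['R'],3).tolist(),np.round(p['t'],3).tolist())
    for q in("jar_red_center","scoop_grip","bay","jar_black_center"):
        print(q,[(np.round(d['centre']).tolist(),round(d['confidence'],2)) for d in bot.pinpoint(p,q)])
    cv2.imwrite(f"pics/{n}0.png",p['image'])
E
```

```text
pics
0.0 [ 0.17796736 -0.59841401  0.2355978 ] [[ 9.58594633e-01  2.84774098e-01 -2.06217612e-04]
 [ 2.84773892e-01 -9.58592421e-01  2.09769014e-03]
 [ 3.99689176e-04 -2.06955990e-03 -9.99997779e-01]] 1.0030540992372747
side 388.3014153344716 280.97261106817933 208.79515622366822 [[-0.741, -0.671, -0.023], [-0.415, 0.485, -0.769], [0.527, -0.561, -0.639]] [0.297, 0.29, 0.686]
jar_red_center [([282.0, 283.0], 0.98), ([283.0, 225.0], 0.91), ([244.0, 250.0], 0.63)]
scoop_grip []
bay [([205.0, 192.0], 0.61)]
jar_black_center [([190.0, 293.0], 0.75)]
top 521.0865270721495 278.4079215244636 200.61635011365368 [[0.07, -0.998, 0.0], [-0.977, -0.069, -0.203], [0.203, 0.014, -0.979]] [-0.1, 0.456, 1.438]
jar_red_center [([236.0, 198.0], 0.93), ([279.0, 203.0], 0.72), ([231.0, 239.0], 0.62)]
scoop_grip [([353.0, 213.0], 0.58)]
bay [([264.0, 127.0], 0.64)]
jar_black_center [([186.0, 194.0], 0.76)]
```

View pics/side0.png

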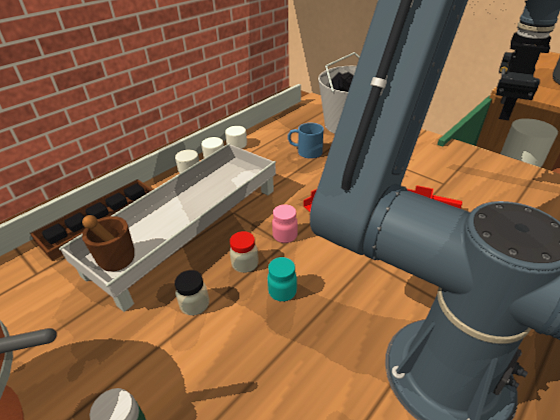

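View pics/top0.png

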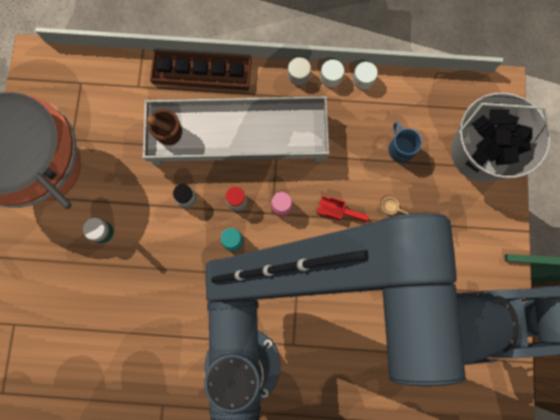

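Top view: the red-lidded jar is at (236,198), with turquoise (232,239) and pink (281,203) decoys beside it and the black-lidded jar at (185,194). The visible scoop has its bowl at (331,208) and handle at (355,214). Another red thing lies right of it under the arm (side (430,195)). The bay is right of the mortar, around (264,127).

```bash
cat > h.py <<'E'
from rig import bot
import cv2,numpy as np
def onz(p,c,z):
    d=p['R'].T@np.array([(c[0]-p['cx'])/p['fx'],(c[1]-p['cy'])/p['fy'],1]); o=-p['R'].T@p['t']
    return o+d*(z-o[2])/d[2]
def proj(p,X):
    c=p['R']@np.asarray(X,float)+p['t']; return np.array([p['fx']*c[0]/c[2]+p['cx'],p['fy']*c[1]/c[2]+p['cy']])
def tri(ps,cs):
    P=[np.diag([p['fx'],p['fy'],1])@np.c_[p['R'],p['t']] for p in ps]
    X=cv2.triangulatePoints(P[0],P[1],*[np.array([c[0]-p['cx'],c[1]-p['cy']],float).reshape(2,1) for p,c in zip(ps,cs)]).ravel()
    return X[:3]/X[3]
def toolmove(dw):  # world shift (m) -> tool mm
    return np.round(bot.read_state()['tcp_rot'].T@np.asarray(dw)*1000,1)
E
python3 - <<'E'
from h import *
s=bot.capture("side");t=bot.capture("top")
for q,z in(("jar_red_center",.038),("scoop_grip",.024),("bay",.06),("jar_black_center",.038)):
    a=bot.pinpoint(s,q);b=bot.pinpoint(t,q)
    for d in a: print(q,'side',np.round(d['centre']),np.round(onz(s,d['centre'],z),3))
    for d in b:
        print(q,'top',np.round(d['centre']),np.round(onz(t,d['centre'],z),3))
        for e in a:
            X=tri((s,t),(e['centre'],d['centre']))
            if np.linalg.norm(proj(s,X)-e['centre'])+np.linalg.norm(proj(t,X)-d['centre'])<6:print('   tri',np.round(X,4))
# shelf corners (inner floor) by rim in top view
for c in((327,96),(327,159),(146,101),(145,159)): print('rim',np.round(onz(t,c,.095),3))
cv2.imwrite("pics/crop1.png",cv2.resize(t['image'][75:260,130:420],None,fx=2.7,fy=2.7,interpolation=cv2.INTER_CUBIC))
E
```

```text
jar_red_center side [286. 221.] [ 0.46  -0.084  0.038]
jar_red_center side [242. 251.] [0.467 0.057 0.038]
jar_red_center side [285. 280.] [0.337 0.055 0.038]
jar_red_center top [237. 201.] [0.453 0.049 0.038]
jar_red_center top [231. 241.] [0.339 0.057 0.038]
   tri [0.3381 0.0569 0.0392]
jar_red_center top [280. 204.] [ 0.453 -0.072  0.038]
   tri [ 0.4497 -0.0724  0.0519]
scoop_grip side [444. 203.] [ 0.204 -0.417  0.024]
scoop_grip top [350. 214.] [ 0.441 -0.277  0.024]
bay side [205. 194.] [ 0.67  -0.008  0.06 ]
bay top [268. 128.] [ 0.67  -0.021  0.06 ]
   tri [ 0.6767 -0.0187  0.0494]
jar_black_center side [191. 292.] [0.461 0.205 0.038]
jar_black_center top [185. 195.] [0.462 0.2   0.038]
   tri [0.4637 0.2019 0.0321]
rim [ 0.768 -0.186  0.095]
rim [ 0.58  -0.196  0.095]
rim [0.716 0.331 0.095]
rim [0.544 0.312 0.095]
```

View pics/crop1.png

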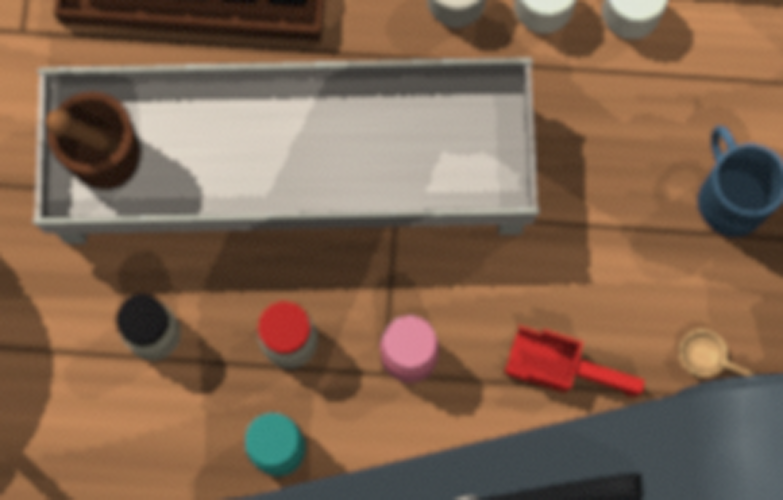

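Crop: the scoop has its bowl at (331,208) and its handle end at (367,218). The red-lidded jar is at (236,196). The shelf rim corners are at about (326,97), (328,154), (145,101) and (144,157). I'll refine these numbers from colour.

```bash
python3 - <<'E'
from h import *
s=bot.capture("side");t=bot.capture("top")
def red(p,box):
    h=cv2.cvtColor(p['image'],cv2.COLOR_BGR2HSV); m=(((h[...,0]<6)|(h[...,0]>174))&(h[...,1]>190)&(h[...,2]>90)).astype(np.uint8)
    z=np.zeros_like(m);x0,y0,x1,y1=box;z[y0:y1,x0:x1]=m[y0:y1,x0:x1];return z
def cen(m): ys,xs=np.nonzero(m);return np.array([xs.mean(),ys.mean()]),len(xs)
a,n=cen(red(s,(225,225,262,262)));b,k=cen(red(t,(220,180,255,212)))
print('lid',a,n,onz(s,a,.068),b,k,onz(t,b,.073),tri((s,t),(a,b)))
m=red(t,(312,190,375,228));ys,xs=np.nonzero(m)
W=np.array([onz(t,(x,y),.025)[:2] for x,y in zip(xs,ys)])
c,ang=W.mean(0),None
u=np.linalg.svd(W-c,full_matrices=False)[2][0]; u=u if u[1]>0 else -u
q=(W-c)@u;print('scoop c',c,'axis',u,np.degrees(np.arctan2(u[1],u[0])),q.min(),q.max(),'grip from ends',c+u*(q.min()+.047),c+u*(q.max()-.098))
hd=W[q<q.min()+.065];hc=hd.mean(0);v=np.linalg.svd(hd-hc,full_matrices=False)[2][0];print('handle',hc,np.degrees(np.arctan2(v[1],v[0])))
for c in((326,97.5),(328.2,154.5),(145,101),(144,157)): print('rim',np.round(onz(t,c,.095),3))
E
```

```text
lid [241.50819672 241.4028103 ] 427 [0.46455937 0.0559387  0.068     ] [234.93965517 195.84051724] 232 [0.46117234 0.05414614 0.073     ] [0.46295531 0.05521993 0.06805732]
scoop c [ 0.45163911 -0.23814754] axis [0.20958621 0.97779017] 77.90189565577204 -0.08949864193363369 0.052064649042959474 grip from ends [ 0.44273198 -0.2797023 ] [ 0.4420117  -0.28306268]
handle [ 0.43993027 -0.29400294] 74.58399387809943
rim [ 0.763 -0.184  0.095]
rim [ 0.593 -0.199  0.095]
rim [0.716 0.333 0.095]
rim [0.55  0.316 0.095]
```

>>> play_rows:
  moves:
    - [[0,0,0,0,0,0.14],[0,0,0,0,0,0.14]]

```text
time_s: 1.3
position: [0.178, -0.5991, 0.2365]
tcp_rot: [[1.0, 0.003, -0.0], [0.003, -1.0, 0.0], [-0.0, -0.0, -1.0]]
force: [0.5, 0.3, -0.0]
opening: 1.0
grasp_force: 0.0
```

>>> play_rows:
  moves:
    - [[19,-43,0,0,0,0],[19,-43,0,0,0,0],[19,-43,0,0,0,0],[19,-43,0,0,0,0],[19,-43,0,0,0,0]]
  fingers: 1

```text
time_s: 1.8
position: [0.2716, -0.3817, 0.2367]
tcp_rot: [[1.0, 0.008, 0.0], [0.008, -1.0, -0.0], [0.0, 0.0, -1.0]]
force: [0.8, -0.1, 0.0]
opening: 0.999
grasp_force: 0.0
```

>>> play_rows:
  moves:
    - [[19,-43,0,0,0,0],[19,-43,0,0,0,0],[19,-43,0,0,0,0],[19,-43,0,0,0,0],[19,-43,0,0,0,0]]

```text
time_s: 2.3
position: [0.3648, -0.1659, 0.2369]
tcp_rot: [[1.0, 0.008, 0.001], [0.008, -1.0, -0.001], [0.001, 0.001, -1.0]]
force: [0.3, -0.9, -0.4]
opening: 0.999
grasp_force: 0.0
```

>>> play_rows:
  moves:
    - [[19,-43,0,0,0,0],[19,-43,0,0,0,0],[19,-43,0,0,0,0],[19,-43,0,0,0,0],[0,0,0,0,0,0]]

```text
time_s: 2.8
position: [0.4403, 0.0099, 0.237]
tcp_rot: [[1.0, 0.017, 0.002], [0.017, -1.0, 0.001], [0.002, -0.001, -1.0]]
force: [0.0, 0.5, -0.3]
opening: 1.004
grasp_force: 0.0
```

Look again: the scoops on the right should now be visible, and I can check the gripper against the jar.

```bash
python3 - <<'E'
from h import *
s=bot.capture("side");t=bot.capture("top")
for p,n in((s,'s'),(t,'t')):
    for q in("jar_red_center","scoop_grip","bay"): print(n,q,[(np.round(d['centre']).tolist(),round(d['confidence'],2)) for d in bot.pinpoint(p,q)])
    print('tcp',proj(p,bot.read_state()['position']))
print(bot.read_state()['joint_positions'])
a=s['image'][130:330,150:520];b=t['image'][160:360,200:560]
cv2.imwrite("pics/c2.png",np.vstack([cv2.resize(a,(555,300)),cv2.resize(b,(555,300))]))
E
```

```text
s jar_red_center [([244.0, 252.0], 0.92), ([286.0, 281.0], 0.85), ([284.0, 226.0], 0.67)]
s scoop_grip []
s bay [([207.0, 191.0], 0.71)]
tcp [262.33246744 172.15102389]
t jar_red_center [([280.0, 204.0], 0.69), ([230.0, 237.0], 0.54)]
t scoop_grip [([400.0, 300.0], 0.85), ([352.0, 211.0], 0.67)]
t bay [([263.0, 130.0], 0.71)]
tcp [248.92157276 192.17758563]
[-1.41470524e+01  1.58909081e+01  1.07684660e+02 -7.74903588e-03
  5.64296723e+01  7.55128419e+01]
```

View pics/c2.png

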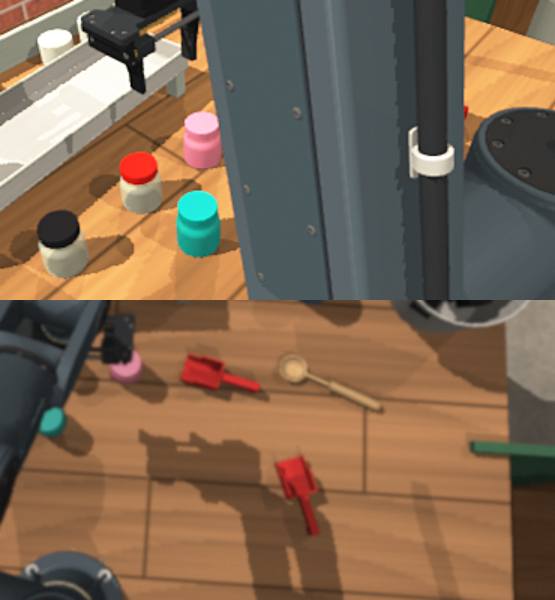

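Two identical scoops show: top (352,211) and (400,300). The one meant is (352,211), the farther left (y about −0.28 against about −0.41), and no scoop lies left of it. The red-lidded jar is at side (243,250), clear of the pink and turquoise ones.

>>> play_rows:
  moves:
    - [[11,-22,20,0,0,0.008],[11,-23,30,0,0,0.008],[0,0,40,0,0,0],[0,0,20,0,0,0],[0,0,0,0,0,0]]

```text
time_s: 3.7
position: [0.4585, 0.0498, 0.1242]
tcp_rot: [[1.0, -0.009, -0.007], [-0.009, -1.0, 0.001], [-0.007, -0.001, -1.0]]
force: [-0.0, 0.3, 0.1]
opening: 0.998
grasp_force: 0.0
```

>>> play_rows:
  moves:
    - [[4,-5,0,0,0,0],[0,0,20,0,0,0],[0,0,30,0,0,0],[0,0,20,0,0,0],[0,0,0,0,0,0]]

```text
time_s: 4.2
position: [0.4648, 0.0551, 0.0562]
tcp_rot: [[1.0, -0.008, -0.001], [-0.008, -1.0, 0.0], [-0.001, -0.0, -1.0]]
force: [0.4, -0.8, -0.5]
opening: 0.999
grasp_force: 0.0
```

>>> play_rows:
  moves:
    - [[0,0,14,0,0,0],[0,0,0,0,0,0]]

```text
time_s: 4.4
position: [0.4655, 0.0551, 0.0434]
tcp_rot: [[1.0, -0.008, 0.002], [-0.008, -1.0, -0.0], [0.002, 0.0, -1.0]]
force: [-0.1, 0.2, 0.2]
opening: 1.0
grasp_force: 0.0
```

>>> play_rows:
  moves:
    - [[0,0,0,0,0,0],[0,0,0,0,0,0],[0,0,0,0,0,0],[0,0,0,0,0,0],[0,0,0,0,0,0]]
  fingers: -1

```text
time_s: 4.9
position: [0.4649, 0.0553, 0.0431]
tcp_rot: [[1.0, -0.007, 0.001], [-0.007, -1.0, -0.0], [0.001, 0.0, -1.0]]
force: [-0.5, 0.4, 5.3]
opening: 0.702
grasp_force: 30.0
```

>>> play_rows:
  moves:
    - [[0,0,0,0,0,0],[0,0,0,0,0,0],[0,0,-8,0,0,0],[0,0,-15,0,0,0],[0,0,-20,0,0,0]]

```text
time_s: 5.4
position: [0.4633, 0.0554, 0.0853]
tcp_rot: [[1.0, -0.007, -0.004], [-0.007, -1.0, 0.0], [-0.004, -0.0, -1.0]]
force: [-1.1, -0.2, -2.9]
opening: 0.708
grasp_force: 30.0
```

>>> play_rows:
  moves:
    - [[0,0,-30,0,0,0],[0,0,-40,0,0,0],[0,0,-30,0,0,0],[0,0,-10,0,0,0],[20,-4,0,0,0,0]]

```text
time_s: 5.9
position: [0.4817, 0.0593, 0.1963]
tcp_rot: [[1.0, -0.007, -0.003], [-0.007, -1.0, 0.0], [-0.003, 0.0, -1.0]]
force: [0.2, -0.8, -4.3]
opening: 0.704
grasp_force: 30.0
```

>>> play_rows:
  moves:
    - [[35,-5,0,0,0,0],[40,-4,0,0,0,0],[40,-4,0,0,0,0],[40,-4,0,0,0,0],[20,0,0,0,0,0]]

```text
time_s: 6.4
position: [0.6621, 0.0752, 0.1933]
tcp_rot: [[1.0, -0.007, -0.0], [-0.007, -1.0, 0.0], [-0.0, -0.0, -1.0]]
force: [-0.7, 0.3, -2.1]
opening: 0.7
grasp_force: 30.0
```

>>> play_rows:
  moves:
    - [[0,0,0,0,0,0],[0,0,0,0,0,0],[0,0,0,0,0,0]]

```text
time_s: 6.7
position: [0.6573, 0.075, 0.194]
tcp_rot: [[1.0, -0.007, -0.005], [-0.007, -1.0, 0.0], [-0.005, -0.0, -1.0]]
force: [0.1, -1.0, -3.5]
opening: 0.7
grasp_force: 30.0
```

```bash
python3 - <<'E'
from h import *
s=bot.capture("side");t=bot.capture("top")
for p,n in((s,'s'),(t,'t')):
    print(n,bot.read_state()['position'],[(np.round(d['centre']).tolist(),round(d['confidence'],2),np.round(onz(p,d['centre'],.06),3).tolist()) for d in bot.pinpoint(p,'bay')])
cv2.imwrite("pics/c3.png",np.vstack([cv2.resize(s['image'][110:330,40:400],(576,352)),cv2.resize(t['image'][80:230,130:420],(480,248),interpolation=2)[:, :480].copy() if 0 else cv2.resize(t['image'][80:205,120:420],(576,240))]))
E
```

```text
s [0.6580372  0.07499    0.19506555] [([209.0, 192.0], 0.59, [0.668, -0.02, 0.06])]
t [0.6584334  0.07495565 0.19541955] [([264.0, 131.0], 0.71, [0.662, -0.012, 0.06]), ([185.0, 196.0], 0.38, [0.455, 0.195, 0.06])]
```

View pics/c3.png

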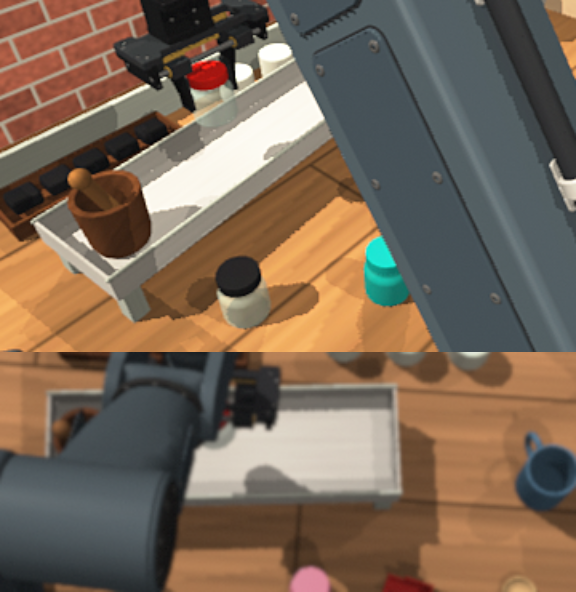

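>>> play_rows:
  moves:
    - [[0,15,0,0,0,0],[0,10,10,0,0,0],[0,0,25,0,0,0],[0,0,20,0,0,0],[0,0,10,0,0,0]]

```text
time_s: 7.4
position: [0.6579, 0.0486, 0.1279]
tcp_rot: [[1.0, -0.009, -0.004], [-0.009, -1.0, 0.0], [-0.004, -0.0, -1.0]]
force: [0.1, -0.4, -4.1]
opening: 0.703
grasp_force: 30.0
```

>>> play_rows:
  moves:
    - [[0,0,10,0,0,0],[0,0,5,0,0,0],[0,0,2,0,0,0],[0,0,2,0,0,0],[0,0,0,0,0,0]]

```text
time_s: 7.9
position: [0.6599, 0.05, 0.112]
tcp_rot: [[1.0, -0.007, 0.001], [-0.007, -1.0, -0.0], [0.001, 0.0, -1.0]]
force: [0.6, 0.8, -3.4]
opening: 0.698
grasp_force: 30.0
```

>>> play_rows:
  moves:
    - [[0,0,2,0,0,0],[0,0,2,0,0,0],[0,0,2,0,0,0],[0,0,0,0,0,0]]

```text
time_s: 8.3
position: [0.6592, 0.0499, 0.1052]
tcp_rot: [[1.0, -0.007, -0.001], [-0.007, -1.0, 0.0], [-0.001, -0.0, -1.0]]
force: [0.7, -0.1, -3.5]
opening: 0.703
grasp_force: 30.0
```

>>> play_rows:
  moves:
    - [[0,0,1,0,0,0],[0,0,1,0,0,0],[0,0,0,0,0,0],[0,0,0,0,0,0]]

```text
time_s: 8.7
position: [0.6595, 0.0499, 0.1035]
tcp_rot: [[1.0, -0.007, -0.0], [-0.007, -1.0, 0.0], [-0.0, -0.0, -1.0]]
force: [0.8, -0.6, -3.9]
opening: 0.705
grasp_force: 30.0
```

>>> play_rows:
  moves:
    - [[0,0,1,0,0,0],[0,0,1,0,0,0],[0,0,0,0,0,0]]

```text
time_s: 9.0
position: [0.6597, 0.0499, 0.1032]
tcp_rot: [[1.0, -0.007, 0.001], [-0.007, -1.0, -0.0], [0.001, 0.0, -1.0]]
force: [-2.6, 0.1, 5.3]
opening: 0.704
grasp_force: 30.0
```

Contact is made: the vertical force went from −3.9 to +5.3 N at the expected height. Releasing.

>>> play_rows:
  moves:
    - [[0,0,0,0,0,0],[0,0,0,0,0,0],[0,0,0,0,0,0],[0,0,0,0,0,0],[0,0,0,0,0,0]]
  fingers: 1

```text
time_s: 9.5
position: [0.6596, 0.0499, 0.1014]
tcp_rot: [[1.0, -0.007, -0.0], [-0.007, -1.0, 0.0], [-0.0, -0.0, -1.0]]
force: [0.2, -0.2, -0.0]
opening: 0.983
grasp_force: 0.0
```

>>> play_rows:
  moves:
    - [[0,0,-10,0,0,0],[0,0,-20,0,0,0],[0,0,-30,0,0,0],[0,0,-35,0,0,0],[0,0,-20,0,0,0]]

```text
time_s: 10.0
position: [0.6609, 0.0498, 0.2204]
tcp_rot: [[1.0, -0.007, 0.005], [-0.007, -1.0, -0.0], [0.005, 0.0, -1.0]]
force: [0.0, -0.1, 0.8]
opening: 1.0
grasp_force: 0.0
```

>>> play_rows:
  moves:
    - [[-24,37,0,0,0,0],[-24,37,0,0,0,0],[-24,37,0,0,0,0],[-24,37,0,0,0,0],[-24,37,0,0,0,0]]

```text
time_s: 10.5
position: [0.5374, -0.1355, 0.2175]
tcp_rot: [[1.0, -0.007, 0.001], [-0.007, -1.0, -0.001], [0.001, 0.001, -1.0]]
force: [1.2, -1.5, 0.1]
opening: 0.994
grasp_force: 0.0
```

>>> play_rows:
  moves:
    - [[-24,37,0,0,0,0],[-24,37,0,0,0,0],[-24,37,0,0,0,0],[-26,35,0,0,0,0],[0,0,0,0,0,-0.14]]

```text
time_s: 11.0
position: [0.4369, -0.2842, 0.2175]
tcp_rot: [[0.992, 0.13, 0.0], [0.13, -0.992, -0.003], [0.0, 0.003, -1.0]]
force: [0.5, 0.5, -0.0]
opening: 0.998
grasp_force: 0.0
```

>>> play_rows:
  moves:
    - [[0,0,0,0,0,-0.14],[0,0,0,0,0,-0.14],[0,0,0,0,0,-0.14],[0,0,0,0,0,-0.14],[0,0,0,0,0,-0.14]]

```text
time_s: 11.5
position: [0.4393, -0.2797, 0.2173]
tcp_rot: [[0.669, 0.744, 0.001], [0.744, -0.669, -0.001], [-0.0, 0.001, -1.0]]
force: [0.5, 0.3, -1.1]
opening: 0.998
grasp_force: 0.0
```

>>> play_rows:
  moves:
    - [[0,0,0,0,0,-0.14],[0,0,0,0,0,-0.14],[0,0,0,0,0,-0.14],[0,0,0,0,0,-0.07],[0,0,0,0,0,0]]

```text
time_s: 12.0
position: [0.4393, -0.2797, 0.2173]
tcp_rot: [[0.246, 0.969, 0.001], [0.969, -0.246, -0.001], [-0.001, 0.001, -1.0]]
force: [0.4, 0.5, 0.8]
opening: 1.001
grasp_force: 0.0
```

```bash
python3 - <<'E'
from h import *
s=bot.capture("side");t=bot.capture("top")
for p,n in((s,'s'),(t,'t')):
    for q,z in(('jar_red_center',.098),('scoop_grip',.024)):
        print(n,q,[(np.round(d['centre']).tolist(),round(d['confidence'],2),np.round(onz(p,d['centre'],z),3).tolist()) for d in bot.pinpoint(p,q)])
st=bot.read_state();print(st['position'],np.round(st['tcp_rot'],3).tolist())
cv2.imwrite("pics/c4.png",np.vstack([cv2.resize(s['image'][110:330,40:400],(576,352)),cv2.resize(t['image'][80:230,200:500],(480,240))[:, :].copy() if 0 else cv2.resize(t['image'][85:235,200:560],(576,240))]))
E
```

```text
s jar_red_center [([185.0, 194.0], 0.67, [0.666, 0.051, 0.098]), ([283.0, 280.0], 0.64, [0.305, 0.096, 0.098]), ([285.0, 223.0], 0.59, [0.41, -0.028, 0.098])]
s scoop_grip [([444.0, 204.0], 0.68, [0.201, -0.415, 0.024])]
t jar_red_center [([242.0, 127.0], 0.88, [0.655, 0.048, 0.098])]
t scoop_grip [([399.0, 301.0], 0.61, [0.204, -0.421, 0.024])]
[ 0.43915657 -0.27956976  0.21668089] [[0.246, 0.969, 0.0], [0.969, -0.246, -0.0], [-0.0, 0.0, -1.0]]
```

View pics/c4.png

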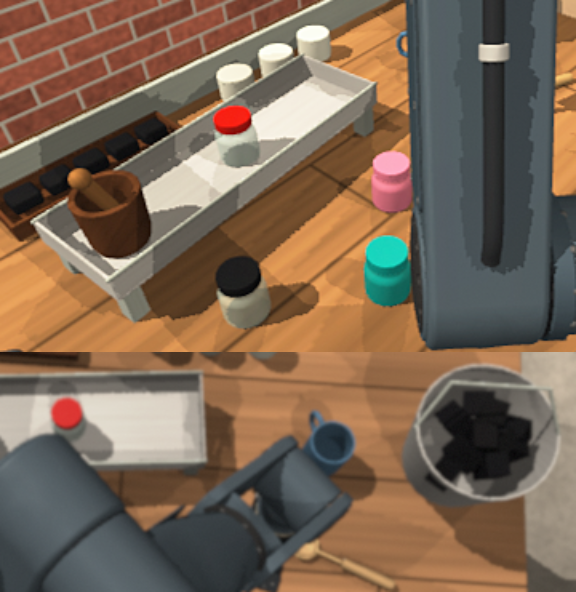

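The jar with the red lid stands upright on the shelf at side crop (236,135), and the black-lidded one is unmoved. Descending on the left scoop.

>>> play_rows:
  moves:
    - [[0,4,30,0,0,0],[0,0,40,0,0,0],[0,0,40,0,0,0],[0,0,25,0,0,0],[0,0,10,0,0,0]]

```text
time_s: 12.8
position: [0.4419, -0.2795, 0.0691]
tcp_rot: [[0.246, 0.969, -0.003], [0.969, -0.246, 0.003], [0.002, -0.004, -1.0]]
force: [0.5, 0.1, 1.3]
opening: 0.999
grasp_force: 0.0
```

>>> play_rows:
  moves:
    - [[0,0,20,0,0,0],[0,0,15,0,0,0],[0,0,7,0,0,0],[0,0,3,0,0,0],[0,0,0,0,0,0]]

```text
time_s: 13.3
position: [0.4434, -0.2808, 0.027]
tcp_rot: [[0.246, 0.969, 0.001], [0.969, -0.246, -0.001], [-0.0, 0.001, -1.0]]
force: [-0.1, 0.4, 1.0]
opening: 1.0
grasp_force: 0.0
```

>>> play_rows:
  moves:
    - [[0,0,3,0,0,0],[0,0,3,0,0,0],[0,0,0,0,0,0]]

```text
time_s: 13.6
position: [0.443, -0.2805, 0.0207]
tcp_rot: [[0.245, 0.969, 0.0], [0.969, -0.245, -0.0], [-0.0, 0.0, -1.0]]
force: [-0.3, -0.5, -0.5]
opening: 1.001
grasp_force: 0.0
```

>>> play_rows:
  moves:
    - [[0,0,0,0,0,0],[0,0,0,0,0,0],[0,0,0,0,0,0],[0,0,0,0,0,0],[0,0,0,0,0,0]]
  fingers: -1

```text
time_s: 14.1
position: [0.443, -0.2805, 0.0206]
tcp_rot: [[0.245, 0.969, 0.0], [0.969, -0.245, 0.0], [0.0, 0.0, -1.0]]
force: [0.7, 0.5, -1.0]
opening: 0.631
grasp_force: 0.0
```

>>> play_rows:
  moves:
    - [[0,0,0,0,0,0],[0,0,0,0,0,0],[0,0,0,0,0,0],[0,0,0,0,0,0],[0,0,0,0,0,0]]

```text
time_s: 14.6
position: [0.443, -0.2805, 0.0206]
tcp_rot: [[0.245, 0.969, 0.0], [0.969, -0.245, -0.0], [-0.0, 0.0, -1.0]]
force: [-0.1, 0.3, 0.1]
opening: 0.182
grasp_force: 30.0
```

>>> play_rows:
  moves:
    - [[0,0,-10,0,0,0],[0,0,-25,0,0,0],[0,0,-40,0,0,0],[0,0,-40,0,0,0],[0,0,-40,0,0,0]]

```text
time_s: 15.1
position: [0.4426, -0.2801, 0.1775]
tcp_rot: [[0.245, 0.969, -0.0], [0.969, -0.245, 0.0], [0.0, -0.0, -1.0]]
force: [0.9, -0.7, -0.8]
opening: 0.176
grasp_force: 30.0
```

>>> play_rows:
  moves:
    - [[0,0,-10,0,0,0],[0,0,0,0,0,-0.11],[0,0,0,0,0,-0.11],[0,0,0,0,0,-0.11],[0,0,0,0,0,0]]

```text
time_s: 15.6
position: [0.4424, -0.2799, 0.1851]
tcp_rot: [[-0.082, 0.997, -0.001], [0.997, 0.082, 0.001], [0.001, -0.001, -1.0]]
force: [0.2, -0.4, 0.0]
opening: 0.181
grasp_force: 30.0
```

>>> play_rows:
  moves:
    - [[12,20,0,0,0,0],[24,40,0,0,0,0],[24,40,0,0,0,0],[24,40,0,0,0,0],[24,40,0,0,0,0]]

```text
time_s: 16.1
position: [0.6144, -0.1567, 0.1849]
tcp_rot: [[-0.079, 0.997, -0.001], [0.997, 0.079, 0.0], [0.001, -0.001, -1.0]]
force: [-0.7, -0.7, -0.6]
opening: 0.184
grasp_force: 30.0
```

>>> play_rows:
  moves:
    - [[24,40,0,0,0,0],[13,23,0,0,0,0],[0,0,0,0,0,0],[0,0,0,0,0,0]]

```text
time_s: 16.5
position: [0.6726, -0.1154, 0.1844]
tcp_rot: [[-0.082, 0.997, -0.003], [0.997, 0.082, 0.0], [0.001, -0.003, -1.0]]
force: [-0.9, -0.3, -1.1]
opening: 0.18
grasp_force: 30.0
```

```bash
python3 - <<'E'
from h import *
s=bot.capture("side");t=bot.capture("top")
print(bot.read_state()['position'])
cv2.imwrite("pics/c5.png",np.vstack([cv2.resize(s['image'][80:300,60:420],(576,352)),cv2.resize(t['image'][80:205,120:420],(576,240))]))
E
```

```text
[ 0.67191199 -0.11657638  0.184853  ]
```

View pics/c5.png

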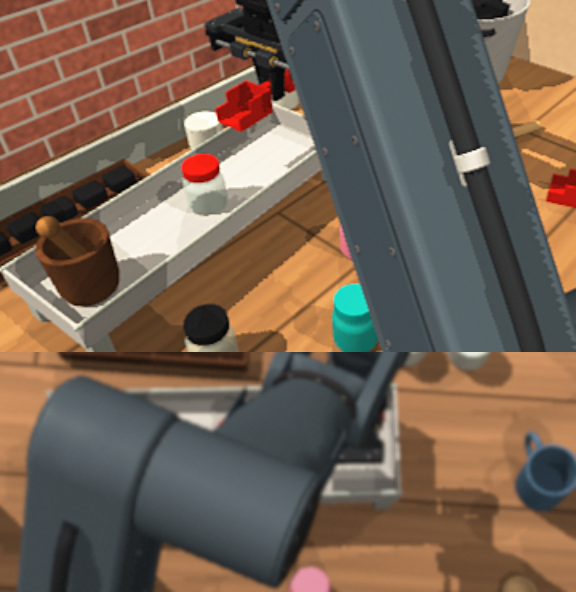

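The scoop is held level with its bowl up, at side crop (245,105), over the empty end and clear of the jar. Lowering.

>>> play_rows:
  moves:
    - [[0,0,20,0,0,0],[0,0,30,0,0,0],[0,0,25,0,0,0],[0,0,12,0,0,0],[0,0,4,0,0,0]]

```text
time_s: 17.1
position: [0.6716, -0.1167, 0.0931]
tcp_rot: [[-0.08, 0.997, -0.003], [0.997, 0.08, 0.001], [0.001, -0.003, -1.0]]
force: [-1.2, -0.6, -1.1]
opening: 0.177
grasp_force: 30.0
```

>>> play_rows:
  moves:
    - [[0,0,3,0,0,0],[0,0,3,0,0,0],[0,0,2,0,0,0],[0,0,1,0,0,0],[0,0,0,0,0,0]]

```text
time_s: 17.6
position: [0.6735, -0.1161, 0.0859]
tcp_rot: [[-0.082, 0.997, 0.001], [0.997, 0.082, -0.0], [-0.0, 0.001, -1.0]]
force: [-0.3, -0.3, -0.7]
opening: 0.181
grasp_force: 30.0
```

>>> play_rows:
  moves:
    - [[0,0,1,0,0,0],[0,0,2,0,0,0],[0,0,1,0,0,0],[0,0,0,0,0,0],[0,0,0,0,0,0]]

```text
time_s: 18.1
position: [0.6733, -0.1161, 0.0814]
tcp_rot: [[-0.082, 0.997, -0.0], [0.997, 0.082, 0.0], [0.0, -0.0, -1.0]]
force: [0.0, 0.1, -1.0]
opening: 0.186
grasp_force: 30.0
```

>>> play_rows:
  moves:
    - [[0,0,1,0,0,0],[0,0,0,0,0,0],[0,0,0,0,0,0]]

```text
time_s: 18.4
position: [0.6734, -0.1161, 0.0806]
tcp_rot: [[-0.082, 0.997, 0.0], [0.997, 0.082, -0.0], [-0.0, 0.0, -1.0]]
force: [1.0, 0.1, -0.2]
opening: 0.179
grasp_force: 30.0
```

>>> play_rows:
  moves:
    - [[0,0,0.5,0,0,0],[0,0,0,0,0,0],[0,0,0,0,0,0]]

```text
time_s: 18.7
position: [0.6734, -0.1162, 0.0806]
tcp_rot: [[-0.082, 0.997, 0.0], [0.997, 0.082, -0.0], [-0.0, 0.0, -1.0]]
force: [-1.7, 0.3, 3.3]
opening: 0.181
grasp_force: 30.0
```

>>> play_rows:
  moves:
    - [[0,0,0,0,0,0],[0,0,0,0,0,0],[0,0,0,0,0,0],[0,0,0,0,0,0],[0,0,0,0,0,0]]
  fingers: 0.4

```text
time_s: 19.2
position: [0.6733, -0.1161, 0.0798]
tcp_rot: [[-0.082, 0.997, -0.0], [0.997, 0.082, 0.0], [0.0, -0.0, -1.0]]
force: [-0.2, -0.7, 0.2]
opening: 0.545
grasp_force: 0.0
```

>>> play_rows:
  moves:
    - [[0,0,-10,0,0,0],[0,0,-20,0,0,0],[0,0,-35,0,0,0],[0,0,-40,0,0,0],[0,0,-40,0,0,0]]

```text
time_s: 19.7
position: [0.6731, -0.116, 0.227]
tcp_rot: [[-0.082, 0.997, 0.0], [0.997, 0.082, 0.0], [-0.0, 0.0, -1.0]]
force: [0.2, -0.2, -0.0]
opening: 0.698
grasp_force: 0.0
```

>>> play_rows:
  moves:
    - [[-30,-40,-20,0,0,0],[-30,-40,0,0,0,0],[-30,-40,0,0,0,0],[-30,-40,0,0,0,0],[-30,-40,0,0,0,0]]

```text
time_s: 20.2
position: [0.4876, -0.2806, 0.2448]
tcp_rot: [[-0.083, 0.997, 0.001], [0.997, 0.083, -0.001], [-0.001, 0.001, -1.0]]
force: [-0.2, -0.9, -0.4]
opening: 0.704
grasp_force: 0.0
```

```bash
python3 - <<'E'
from h import *
s=bot.capture("side");t=bot.capture("top")
for p,n in((s,'s'),(t,'t')):
    for q,z in(('jar_red_center',.098),('scoop_grip',.084),('jar_black_center',.038)):
        print(n,q,[(np.round(d['centre']).tolist(),round(d['confidence'],2),np.round(onz(p,d['centre'],z),3).tolist()) for d in bot.pinpoint(p,q)])
print(bot.read_state()['position'],bot.read_state()['time_s'])
cv2.imwrite("pics/c6.png",np.vstack([cv2.resize(s['image'][80:300,60:420],(576,352)),cv2.resize(t['image'][80:205,120:420],(576,240))]))
E
```

```text
s jar_red_center [([284.0, 225.0], 0.86, [0.407, -0.021, 0.098]), ([187.0, 194.0], 0.74, [0.658, 0.05, 0.098]), ([282.0, 282.0], 0.58, [0.303, 0.1, 0.098])]
s scoop_grip [([442.0, 204.0], 0.7, [0.185, -0.33, 0.084]), ([231.0, 166.0], 0.58, [0.688, -0.118, 0.084])]
s jar_black_center [([190.0, 290.0], 0.9, [0.467, 0.204, 0.038])]
t jar_red_center [([244.0, 127.0], 0.58, [0.655, 0.044, 0.098])]
t scoop_grip [([300.0, 125.0], 0.77, [0.68, -0.113, 0.084]), ([400.0, 300.0], 0.65, [0.207, -0.412, 0.084])]
t jar_black_center []
[ 0.49004097 -0.27857799  0.24383034] 20.6
```

View pics/c6.png

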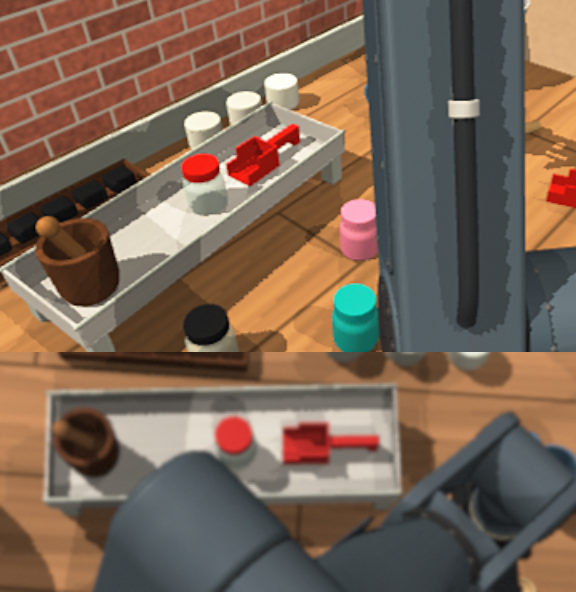

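The jar stands upright at top crop (235,440), and the scoop lies flat with its bowl up at (330,442). Both are on the shelf floor inside the lip. The black-lidded jar is unmoved and the arm is clear.

```bash
python3 -c "
from rig import bot
print(bot.hand_in())"
```

```text
the job is handed in; nothing more can be done
None
```

The red-lidded jar and the left-hand red scoop are on the shelf beside the mortar, the jar upright and the scoop flat with its bowl up; the black-lidded jar has not moved, and the job was handed in at about 21 s with no verdict shown.

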